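# Twist-lock the pepper grinder into its charging dock

## Robot

A 7-joint arm with a two-finger parallel gripper is mounted at the origin on the work surface. World frame = base frame: x ahead of the robot, y to its left, z up, the work surface at z = 0. Lengths are in m, angles in rad, forces in N, time in s.
With the tool pointing down it reaches from about 0.425 to 0.925 m from the base axis. Payload 6.8 kg.
Tool frame: the origin (TCP) lies at the very end of the fingers, on their centre line; the grasp point (between the pads) lies 19 mm behind it; z points along the fingers, y is the line along which they close (so a half turn about z gives the same grasp; the last joint's range is limited). The gripper opens to 85 mm and grips with 20 to 120 N. Pads are 22 mm wide; open, the fingers measure 114 mm over their backs; the gripper's body (76 mm by 85 mm) begins 54 mm behind the grasp point. The pads swing forward as they close: fully open they stand 13 mm farther back than shut.
Start: joints at [-1.425, 0.477, 0.022, 1.555, -0.011, 1.109, -0.083], TCP at [0.169, 0.653, 0.231] pointing down, gripper open.
Joint ranges: [-2.96, 2.96], [-0.34, 2.1], [-1.41, 1.46], [0.24, 2.44], [-1.37, 4.51], [0.17, 1.92], [-2.96, 2.96]. Speed limits (rad/s): [2.39, 2.39, 3.14, 3.14, 3.14, 3.14, 3.14].

## Interface

Orientations are given as a unit quaternion [w, x, y, z].
In Python, from station import bot gives the robot as it stands.
- The arm moves only by the tool jog_arm, never from a script. Its argument "motion" is a list of rows, each a list of 7 numbers: the turn, a rotation vector about the tool's x, y, z in rad, then the shift along the tool's x, y, z in mm, then the finger opening in mm, from 0 to 85.4. A call has 1 to 10 rows; each row is the pose to reach, as a shift and turn from the pose commanded when the call began, along the tool's axes at that moment; what a row does not reach only later rows make up. A row lasts 1/8 s, in which the tool goes at most 62.5 mm and 10.7 degrees, less where a joint would pass 70% of its speed; a pose out of reach is approached as far as the arm can. A call with a gripper value outside its range is refused whole. The fingers move at their own pace and stop on an object; "grip_force" is the grip in N (left out, the last holds). Time passes only in rows, so rows that repeat a pose let the fingers close. It gives the time, the measured TCP pose, the force, the opening and the grip force at its end, in the units of the state.
- bot.get_obs(): the state, without advancing time (a new reading comes with each control period).
- bot.read_camera(name): name is "scene" or "top"; returns a dict with "pixels" (384x512x3 uint8, red, green, blue), "camera_matrix" (3x3 intrinsics, pixels), "T" (4x4, takes a point from camera to world coordinates). Camera axes: x right, y down, z forward; pixel columns grow to the right and rows downward; lengths in m; the calibration is good to about 2 mm. A picture is of the moment at which its call begins. There is no depth.
- bot.hand_in(): hands the job in; it is judged then, once.
Trained networks look in a picture, given as the dict that the camera call returned (one of the last four; its "shot" number tells which), for a name from the list of things; names that differ only in an ending like _2 or _b are one class to them, and where a whole thing is asked for, a point or a joint stands for the part that bears it (a point fixed in the world has none). Each returns a list of dicts, best first, with "score" (0 to 1); they miss things now and then, are a little off and sometimes report something else, mostly with a low value. They report only what shows in the picture. A call takes as long as a camera call. They do not tell look-alikes from the thing itself.
- bot.spot_in(thing, picture): "xy" ([column, row] in pixels, amid what is visible of it).
- bot.tip_of(thing, picture): "xy" ([column, row] in pixels: a listed point, or the origin of a listed thing).
The state is a dict: "t": time; "q": joint angles; "joint_vel": joint speeds; "joint_torque": joint torques, N m; "eef_pos": TCP position; "tool_rot": TCP orientation; "contact_force": force on the tool from outside, world axes, zero at the start; "torque": the same for the moment, N m; "gripper_width": opening from 0.0 (shut) to 1.0 (fully open); "grasp_force": force on a finger pad.
Only numpy, scipy, OpenCV 4.12 (cv2) and the standard library are available. Lean on these libraries where they do the work, as an engineer would, in place of code of your own. Each camera call takes 0.05 s, during which the arm holds its last target. There are 200 camera calls.

## Task

Put the stainless pepper grinder into its grey twist-lock charging dock: feel for the two entry slots with its orange lugs, push it right down against the spring, turn it a quarter turn clockwise (seen from above) as far as it goes, then let it rise and let go, so that it stands upright, locked in. Do not knock the grinder over, do not press the timer's button, and leave the ramekin, brush, salt jar, bowl and sauce bottle where they are.

Things in the scene. Friction and masses are not known exactly. Their poses are not given: they have to be found in the camera images.
- grinder: Loose rechargeable stainless pepper grinder, 160 mm tall, about 0.35 kg, standing upright. Origin: centre of its underside, z up along its axis. From the bottom: black round nose 42 mm across (edge chamfered 4 mm) to height 40 mm, plain round steel body 48 mm across to 150, black cap 45 mm across to 160 with an orange stripe on top along the line of the lugs (body x).
- grinder_lugs (a point): On the grinder's axis, 15.5 mm above its underside, level with two orange lugs that stick out along the grinder's +x and -x: 14 mm wide (y), reaching 32 mm from the axis, from 12 to 19 mm above the underside. Half a turn round they are the same.
- grinder_grip (a point): On the grinder's axis, 120 mm above its underside: a good height to grip the round body, at any yaw (105 to 135 mm is fine).
- dock: Fixed grey round charging dock, 108 mm across, 43 mm high, open on top; a flat tail 20 mm high with a green light reaches 82 mm out on its +x side. Origin: centre of its underside, z up. Inside, a rigid black bayonet collar, top flush at 43 mm: a bore 46 mm across for the nose and two opposite entry slots 19 mm wide, reaching 34 mm from the axis, for the lugs.
- dock_mouth (a point): Centre of the dock's mouth, on its axis, 43 mm above its underside. The collar was fitted at an unknown angle, not measured: the slots' line lies up to 0.35 rad either side of the dock's x axis. Off the slots the lugs rest on the collar, grinder's underside 31 mm above the dock's; over the slots (within about 0.08 rad) they drop 5 mm freely, then go down against the spring.
- dock_lock (a point): On the dock's axis, 16 mm above its underside: where the grinder's underside is when locked. Pushed to the stop it is at 8 mm; below 10 mm the lugs pass beneath the collar and it turns clockwise (from above) 1.57 rad from the slots, play 0.09 rad, to a firm stop; anticlockwise is blocked. At the stop the spring lifts it into pockets. Half turned it stays at about 10 mm, not turned it rises to 26.
- plunger (a joint): Sprung copper floor disc in the dock, 39 mm across, that pushes the nose up: 0 when up (its top 26 mm above the dock's underside), 0.018 m when pressed right down (top at 8 mm); the spring gives 6 N at 0 and 12 N at 0.018.
- ramekin: Loose white ceramic ramekin, 84 mm wide, 45 mm high; origin at the centre of its underside. Leave alone.
- brush: Loose grey basting brush, 200 mm long, lying along its x axis; origin under its middle. Leave alone.
- salt: Loose glass salt jar, 60 mm in diameter, 90 mm high; origin at the centre of its underside. Leave alone.
- bowl: Loose blue bowl, 140 mm wide, 60 mm high; origin at the centre of its underside. Leave alone.
- sauce: Loose red sauce bottle, 60 mm in diameter, 170 mm high; origin at the centre of its underside. Leave alone.
- timer (a joint): Push button of the blue kitchen timer: 0 up, 0.006 m pressed. Leave alone.
- timer_top (a point): Top of the timer's white button (40 mm in diameter).
Mind the look-alikes: they are no part of the job. Of the things shaped like the grinder, the stainless one is meant.

How it is judged:
On the way:
1. the grinder, upright in the dock, is pushed down against the spring until its lugs are below the collar (underside less than 11 mm above the dock's underside) (z of grinder in the frame of dock below 0.011 m and horizontal distance between grinder and dock below 0.005 m and angle between grinder's own z axis and vertical below 0.1 rad), for 0.1 s.
At the end, for the whole second after the job is handed in: The grinder, released and at rest, is locked in the dock's pockets: its underside 13.5 to 18.5 mm above the dock's underside, within 5 mm of the dock's axis and upright within 0.08 rad (z of grinder in the frame of dock between 0.0135 and 0.0185 m and horizontal distance between grinder and dock below 0.005 m and angle between grinder's own z axis and vertical below 0.08 rad and linear speed of grinder below 0.02 m/s); the robot touches nothing.
It fails at once if the grinder is knocked over (tilted more than 0.6 rad) (angle between grinder's own z axis and vertical above 0.6 rad).
It fails at once if the timer's button is pressed (value of joint timer above 0.003 m).
It fails at once if the ramekin, brush, salt jar, bowl or sauce bottle is moved by more than 30 mm (distance of any of ramekin, brush, salt, bowl, sauce from where it was at the start of the episode above 0.03 m).
It also fails if it takes over 51 s, if anything falls off the work surface, if the arm or the gripper's body presses on something with over 40 N, if the wrist force passes 120 N, or if a joint passes its speed limit or range.

## Working session

There is one attempt and no reset: what is moved stays moved. The work goes in short steps, Python scripts to look and compute and a tool call to move; the robot and the scene stay as the last step left them, time stands still between calls to the robot, and variables do not carry over. Pictures are saved under pics/ and viewed, at most 10 in all, crops included, and the job is handed in when it is done.

Besides the shell and the picture viewer there is one more tool, called after "Call:" in YAML: its name, and indented under it one key for each argument. jog_arm: Moves the arm, as the interface text tells. Its arguments: {"type":"object","properties":{"motion":{"type":"array"},"grip_force":{"type":"number"}},"required":["motion"]}

```bash
mkdir -p pics
cat > h.py <<'E'
import numpy as np, cv2
from station import bot
def ray(p,xy):
    K=np.array(p["camera_matrix"]);T=np.array(p["T"])
    d=T[:3,:3]@np.linalg.solve(K,[xy[0],xy[1],1.]);return T[:3,3],d
def atz(p,xy,z):
    o,d=ray(p,xy);return o+d*(z-o[2])/d[2]
def proj(p,X):
    K=np.array(p["camera_matrix"]);T=np.array(p["T"])
    c=K@(T[:3,:3].T@(np.array(X)-T[:3,3]));return c[:2]/c[2]
def save(p,n,box=None,s=1):
    im=np.array(p["pixels"])[...,::-1]
    if box: im=im[box[1]:box[3],box[0]:box[2]]
    cv2.imwrite("pics/"+n,cv2.resize(im,None,fx=s,fy=s,interpolation=cv2.INTER_CUBIC))
E
python3 - <<'E'
from h import *
np.set_printoptions(precision=4,suppress=True)
o=bot.get_obs();print(o["t"],o["eef_pos"],o["tool_rot"])
P={n:bot.read_camera(n) for n in("top","scene")}
ims=[]
for n,p in P.items():
    save(p,n+"0.png",s=1.5)
    print(n,np.array(p["T"])[:3,3],np.array(p["T"])[:3,2])
    for th,z in(("grinder",0),("grinder_grip",.12),("dock",0),("dock_mouth",.043)):
        for r in bot.tip_of(th,p)[:3]: print(th,round(r["score"],2),np.round(r["xy"],1),atz(p,r["xy"],z)[:2])
print(bot.get_obs()["t"])
E
```

```text
0.0 [0.1693 0.6528 0.2303] [-0.0001  0.1265  0.992  -0.0009]
top [0.375  0.0008 1.1262] [ 0.1982 -0.0038 -0.9801]
grinder 0.88 [185.9 189.9] [0.5997 0.2486]
grinder 0.75 [401.2 165.6] [ 0.6912 -0.4256]
grinder 0.72 [211.3 218. ] [0.5135 0.1656]
grinder_grip 0.86 [177.2 182.5] [0.5962 0.2476]
grinder_grip 0.79 [207.4 210.9] [0.5181 0.1597]
dock 0.8 [340.1 207. ] [ 0.5551 -0.2295]
dock 0.58 [204.9 208. ] [0.5441 0.1868]
dock_mouth 0.75 [344.2 206.5] [ 0.55   -0.2329]
dock_mouth 0.52 [340.5 206.6] [ 0.5495 -0.2219]
scene [1.306  1.0687 1.3837] [-0.3851 -0.5764 -0.7208]
grinder 0.96 [311.5 213.1] [0.4289 0.1589]
grinder 0.82 [289.  251.3] [0.61   0.2577]
grinder 0.75 [295.7 198.2] [0.4312 0.0624]
grinder_grip 0.82 [291.8 228.8] [0.6052 0.2567]
grinder_grip 0.79 [294.6 199.4] [0.514  0.1522]
grinder_grip 0.67 [314.9 194.2] [0.4372 0.1724]
dock 0.62 [232.2 171.1] [ 0.5558 -0.2092]
0.5
```

View pics/top0.png

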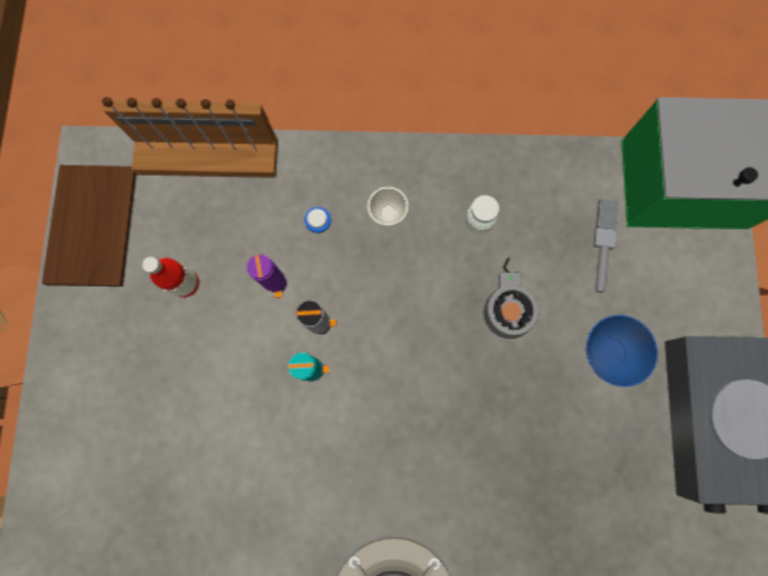

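View pics/scene0.png

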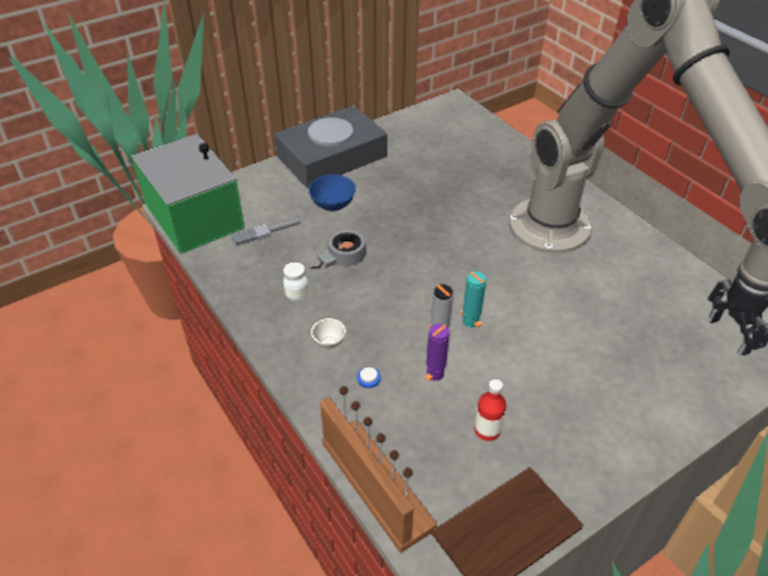

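Run:
```python
from h import *
p=bot.read_camera("top");im=np.array(p["pixels"])[...,::-1]
a=cv2.resize(im[170:230,312:372],None,fx=9,fy=9,interpolation=cv2.INTER_CUBIC)
b=cv2.resize(im[195:225,195:225],None,fx=8,fy=8,interpolation=cv2.INTER_CUBIC)
c=np.zeros((540,790,3),np.uint8);c[:,:540]=a;c[:240,545:785]=b
cv2.imwrite("pics/c1.png",c)
np.set_printoptions(precision=4,suppress=True)
hsv=cv2.cvtColor(im,cv2.COLOR_BGR2HSV)
def blob(box,lo,hi):
    x0,y0,x1,y1=box;m=cv2.inRange(hsv[y0:y1,x0:x1],lo,hi);v,u=np.nonzero(m);return np.c_[u+x0,v+y0].astype(float)
s=blob((196,200,216,216),(5,150,120),(25,255,255));W=np.array([atz(p,q,.16)[:2] for q in s])
e,V=np.linalg.eigh(np.cov(W.T));print("stripe",len(s),s.mean(0),W.mean(0),np.arctan2(V[1,1],V[0,1]),e**.5)
s=blob((325,190,358,225),(5,60,60),(25,255,255));W=np.array([atz(p,q,.026)[:2] for q in s]);print("copper",len(s),s.mean(0),W.mean(0),W.min(0),W.max(0))
s=blob((330,175,350,192),(45,80,60),(85,255,255));print("green",len(s),s.mean(0) if len(s) else 0,[atz(p,q,.02)[:2] for q in s][:1])
for k,z in((.043,.043),):
  print(proj(p,[.55,-.23,.043]),proj(p,[.55,-.176,.043]))
```

```text
stripe 46 [205.5 208. ] [0.5201 0.1588] 1.606156001362496 [0.0022 0.0118]
copper 145 [340.3586 207.2414] [ 0.5503 -0.225 ] [ 0.5326 -0.2451] [ 0.5695 -0.2028]
green 4 [340.   184.75] [array([ 0.6233, -0.2266])]
[343.2073 206.482 ] [325.0278 206.1368]
```

View pics/c1.png

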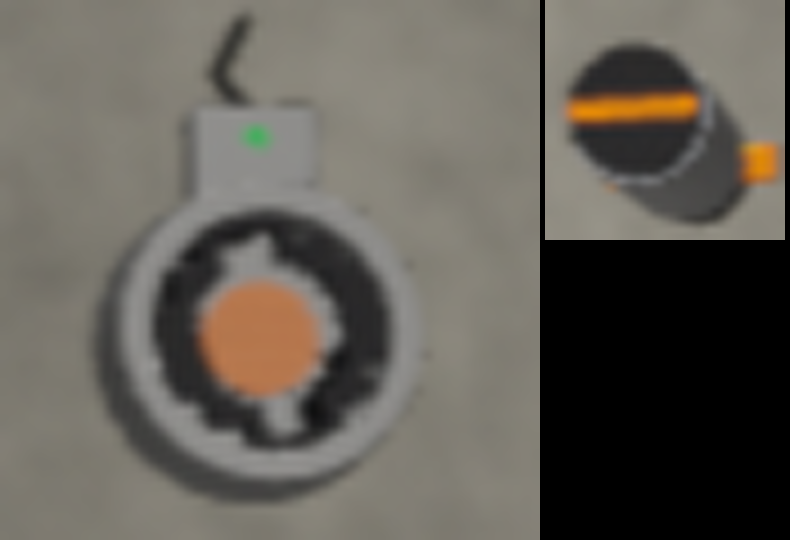

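Run:
```python
from h import *
np.set_printoptions(precision=4,suppress=True)
P={n:bot.read_camera(n) for n in("top","scene")}
boxes={"top":dict(st=(196,200,218,215),te=(190,238,211,250),pu=(165,168,182,188)),"scene":dict(st=(287,188,302,200),te=(311,180,325,190),pu=(286,214,300,226))}
R={}
for n,p in P.items():
    hsv=cv2.cvtColor(np.array(p["pixels"]),cv2.COLOR_RGB2HSV)
    for k,(x0,y0,x1,y1) in boxes[n].items():
        v,u=np.nonzero(cv2.inRange(hsv[y0:y1,x0:x1],(5,120,100),(25,255,255)))
        W=np.array([atz(p,(a+x0,b+y0),.16)[:2] for a,b in zip(u,v)])
        e,V=np.linalg.eigh(np.cov(W.T));print(n,k,len(u),W.mean(0),np.arctan2(V[1,1],V[0,1])%np.pi,e**.5*12**.5)
```

```text
top st 53 [0.52  0.159] 1.6392470020841003 [0.009  0.0435]
top te 32 [0.4274 0.1671] 1.627681893014352 [0.0052 0.0411]
top pu 27 [0.6031 0.2533] 0.24337398591275416 [0.0049 0.0406]
scene st 29 [0.5192 0.1593] 1.6599934178024254 [0.0111 0.0464]
scene te 8 [0.4269 0.1686] 1.6564018283506845 [0.004  0.0433]
scene pu 12 [0.6003 0.2521] 0.2572143625070331 [0.0043 0.0393]
```

Call:
jog_arm:
  motion:
    - [0,0,-0.062,-46,-39,0,85]
    - [0,0,-0.124,-93,-78,0,85]
    - [0,0,-0.186,-139,-117,0,85]
    - [0,0,-0.248,-185,-156,0,85]
    - [0,0,-0.31,-231,-195,0,85]
    - [0,0,-0.372,-278,-235,0,85]
    - [0,0,-0.434,-324,-274,0,85]
    - [0,0,-0.496,-370,-313,0,85]
    - [0,0,-0.558,-417,-352,0,85]
    - [0,0,-0.62,-463,-391,0,85]
  grip_force: 40

```text
t: 1.9
eef_pos: [0.5206, 0.157, 0.2317]
tool_rot: [0.0, -0.183, 0.983, 0.0]
contact_force: [0.5, 1.2, -0.4]
gripper_width: 0.995
grasp_force: 0.0
```

Call:
jog_arm:
  motion:
    - [0,0,0,0,2,40,85]
    - [0,0,0,0,2,80,85]
    - [0,0,0,0,2,110,85]
    - [0,0,0,0,2,126,85]
    - [0,0,0,0,2,126,85]
    - [0,0,0,0,2,126,40]
    - [0,0,0,0,2,126,40]
    - [0,0,0,0,2,126,40]
    - [0,0,0,0,2,126,40]
    - [0,0,0,0,2,126,40]
  grip_force: 80

```text
t: 3.15
eef_pos: [0.5198, 0.1606, 0.1068]
tool_rot: [0.001, -0.182, 0.983, 0.0]
contact_force: [-0.8, -1.2, 5.1]
gripper_width: 0.545
grasp_force: 81.1
```

Call:
jog_arm:
  motion:
    - [0,0,0,0,0,-30,40]
    - [0,0,0.15,5,-18,-70,40]
    - [0,0,0.31,20,-66,-80,40]
    - [0,0,0.47,35,-118,-80,40]
    - [0,0,0.63,50,-170,-80,40]
    - [0,0,0.79,66,-221,-80,40]
    - [0,0,0.95,82,-275,-80,40]
    - [0,0,1.11,97,-326,-80,40]
    - [0,0,1.27,107,-360,-80,40]
    - [0,0,1.41,110.5,-371.5,-80,40]

```text
t: 4.4
eef_pos: [0.5477, -0.229, 0.1855]
tool_rot: [0.0, 0.502, 0.865, -0.001]
contact_force: [0.5, 1.0, -2.7]
gripper_width: 0.546
grasp_force: 82.8
```

Call:
jog_arm:
  motion:
    - [0,0,0,0,0,0,40]
    - [0,0,0,0,0,0,40]

```text
t: 4.65
eef_pos: [0.5486, -0.2245, 0.1851]
tool_rot: [-0.0, 0.497, 0.868, 0.0]
contact_force: [-0.5, -0.2, -2.8]
gripper_width: 0.548
grasp_force: 82.8
```

Run:
```python
from h import *
np.set_printoptions(precision=4,suppress=True)
o=bot.get_obs();print(o["t"],o["eef_pos"],o["tool_rot"],o["q"],o["contact_force"],o["gripper_width"])
P={n:bot.read_camera(n) for n in("top","scene")}
c=[]
for n,p in P.items():
    u,v=proj(p,[.5505,-.2255,.08]).astype(int);print(n,u,v)
    c.append(cv2.resize(np.array(p["pixels"])[v-32:v+32,u-32:u+32,::-1],(390,390),interpolation=cv2.INTER_CUBIC))
    for z in(0,): 
        print([ (round(r["score"],2),np.round(r["xy"],1)) for r in bot.tip_of("grinder_lugs",p)[:3]], proj(p,[.5505,-.2255,.0955]))
cv2.imwrite("pics/c2.png",np.hstack(c))
```

```text
4.65 [ 0.5486 -0.2245  0.1851] [-0.0005  0.4968  0.8679  0.0003] [-0.1674  0.4409  0.5969  1.8348 -0.2988  0.9571  1.0905] [-0.455  -0.1698 -2.7685] 0.5475276405495864
top 344 204
[(0.9, array([185.5, 188.8])), (0.73, array([345.3, 206. ])), (0.61, array([349.8, 199.9]))] [345.4957 203.3877]
scene 230 153
[(0.94, array([314.7, 214.6])), (0.83, array([288.2, 249.1])), (0.63, array([231.2, 153.4]))] [230.4099 151.0259]
```

View pics/c2.png

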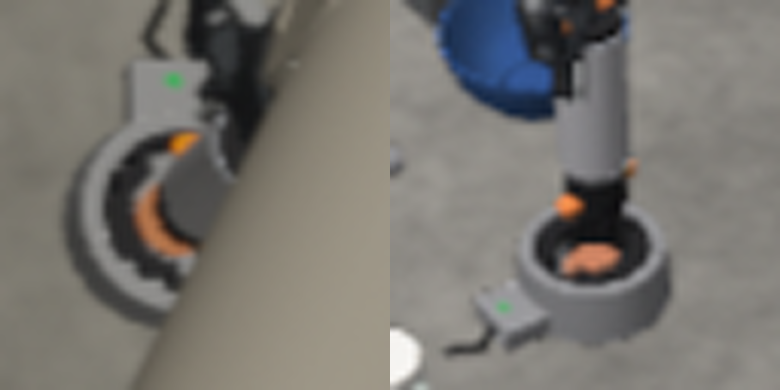

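Call:
jog_arm:
  motion:
    - [0,0,0,-2,1,0,40]
    - [0,0,0,-2,1,16,40]
    - [0,0,0,-2,1,30,40]
    - [0,0,0,-2,1,40,40]
    - [0,0,0,-2,1,44,40]
    - [0,0,0,-2,1,47,40]
    - [0,0,0,-2,1,49,40]
    - [0,0,0,-2,1,51,40]
    - [0,0,0,-2,1,51,40]

```text
t: 5.98
eef_pos: [0.5505, -0.2271, 0.1343]
tool_rot: [0.0, 0.499, 0.867, 0.0]
contact_force: [-0.9, -0.5, -3.7]
gripper_width: 0.546
grasp_force: 82.8
```

Call:
jog_arm:
  motion:
    - [0,0,0,0,0,4,40]
    - [0,0,0,0,0,8,40]
    - [0,0,0,0,0,12,40]
    - [0,0,0,0,0,16,40]
    - [0,0,0,0,0,16,40]

```text
t: 6.6
eef_pos: [0.551, -0.2275, 0.1187]
tool_rot: [0.001, 0.499, 0.867, 0.0]
contact_force: [-1.6, 0.4, 7.0]
gripper_width: 0.542
grasp_force: 83.5
```

Call:
jog_arm:
  motion:
    - [0,0,0,0,0,2,40]
    - [0,0,0,0,0,4,40]
    - [0,0,0,0,0,5,40]
    - [0,0,0,0,0,5,40]

```text
t: 7.1
eef_pos: [0.5511, -0.2278, 0.1148]
tool_rot: [0.001, 0.499, 0.867, 0.0]
contact_force: [-3.6, 0.7, 13.2]
gripper_width: 0.549
grasp_force: 84.7
```

Call:
jog_arm:
  motion:
    - [0,0,0.1,0,0,0,40]
    - [0,0,0.2,0,0,0,40]
    - [0,0,0.3,0,0,0,40]
    - [0,0,0.4,0,0,0,40]
    - [0,0,0.5,0,0,0,40]
    - [0,0,0.6,0,0,0,40]
    - [0,0,0.7,0,0,0,40]
    - [0,0,0.8,0,0,0,40]
    - [0,0,0.8,0,0,0,40]

```text
t: 8.22
eef_pos: [0.5524, -0.2278, 0.1147]
tool_rot: [0.002, 0.797, 0.604, 0.001]
contact_force: [0.2, 0.7, 10.1]
gripper_width: 0.547
grasp_force: 84.1
```

```bash
python3 -c "
from h import *
o=bot.get_obs();print(o['t'],o['eef_pos'],o['tool_rot'],o['torque'],o['contact_force'],o['q'])"
```

```text
8.225 [ 0.5524054  -0.22779362  0.11474182] [0.00170814 0.79704001 0.603923   0.00114638] [ 0.15258955 -0.07090354 -0.04184673] [ 0.16729028  0.67699291 10.1406843 ] [-0.26043695  0.59742748  0.75606541  1.88736666 -0.53251186  0.86433149
  0.49145463]
```

Call:
jog_arm:
  motion:
    - [0,0,0.1,0,0,0,40]
    - [0,0,0.2,0,0,0,40]
    - [0,0,0.3,0,0,0,40]
    - [0,0,0.4,0,0,0,40]
    - [0,0,0.5,0,0,0,40]
    - [0,0,0.6,0,0,0,40]
    - [0,0,0.7,0,0,0,40]
    - [0,0,0.77,0,0,0,40]
    - [0,0,0.77,0,0,0,40]

```text
t: 9.35
eef_pos: [0.5525, -0.2283, 0.1148]
tool_rot: [0.002, 0.965, 0.261, 0.002]
contact_force: [1.6, 0.3, 9.6]
gripper_width: 0.547
grasp_force: 84.0
```

```bash
python3 -c "
from h import *
o=bot.get_obs();print(o['t'],o['eef_pos'],o['tool_rot'],o['torque'],o['contact_force'],o['q'])"
```

```text
9.35 [ 0.55248713 -0.2282719   0.11475394] [0.00167644 0.96543459 0.26063505 0.00161902] [-0.0276337  -0.18347038 -0.07376792] [1.55954853 0.33231778 9.56350837] [-0.37591576  0.68652505  0.95245971  1.89359599 -0.69912025  0.93066915
 -0.12958029]
```

Call:
jog_arm:
  motion:
    - [0,0,0.04,0,0,0,40]
    - [0,0,0.08,0,0,0,40]
    - [0,0,0.12,0,0,0,40]
    - [0,0,0.12,0,0,0,40]

```text
t: 9.85
eef_pos: [0.5505, -0.228, 0.1146]
tool_rot: [0.0, 0.979, 0.203, -0.0]
contact_force: [-5.4, 2.9, 14.3]
gripper_width: 0.549
grasp_force: 84.2
```

```bash
python3 -c "
from h import *
o=bot.get_obs();print(o['t'],o['eef_pos'],o['tool_rot'],o['torque'],o['contact_force'])"
```

```text
9.85 [ 0.55045947 -0.22797718  0.11459056] [ 4.58636225e-04  9.79132401e-01  2.03222848e-01 -7.20757272e-05] [0.20007843 1.30358755 0.59756543] [-5.36827307  2.87201568 14.2687185 ]
```

Call:
jog_arm:
  motion:
    - [0,0,-0.02,0,0,-2,40]
    - [0,0,-0.02,0,0,-4,40]
    - [0,0,-0.02,0,0,-6,40]
    - [0,0,-0.02,0,0,-8,40]
    - [0,0,-0.02,0,0,-9,40]
    - [0,0,-0.02,0,0,-9,40]

```text
t: 10.6
eef_pos: [0.5503, -0.228, 0.1225]
tool_rot: [0.001, 0.977, 0.212, -0.0]
contact_force: [-3.2, -0.7, 4.9]
gripper_width: 0.546
grasp_force: 82.5
```

```bash
python3 -c "
from h import *
o=bot.get_obs();print(o['t'],o['eef_pos'],o['tool_rot'],o['torque'],o['contact_force'])"
```

```text
10.6 [ 0.55028995 -0.22797447  0.12253805] [ 6.11162123e-04  9.77251357e-01  2.12083491e-01 -7.33501182e-05] [-0.54135783  0.64648716 -0.03885852] [-3.21098904 -0.69033925  4.92800385]
```

Call:
jog_arm:
  motion:
    - [0,0,0,0,0,0,55]
    - [0,0,0,0,0,0,85]
    - [0,0,0,0,0,0,85]
    - [0,0,0,0,0,0,85]
    - [0,0,0,0,0,-20,85]
    - [0,0,0,0,0,-50,85]
    - [0,0,0,0,0,-90,85]
    - [0,0,0,0,0,-120,85]
    - [0,0,0,0,0,-130,85]

```text
t: 11.72
eef_pos: [0.5511, -0.228, 0.2551]
tool_rot: [0.001, 0.977, 0.212, 0.002]
contact_force: [-0.6, 0.5, 0.1]
gripper_width: 0.997
grasp_force: 0.0
```

Run:
```python
from h import *
o=bot.get_obs();print(o["t"],o["eef_pos"],o["contact_force"],o["gripper_width"])
p=bot.read_camera("scene")
u,v=proj(p,[.5505,-.2255,.09]).astype(int)
save(p,"c3.png",(u-40,v-40,u+40,v+40),7)
hsv=cv2.cvtColor(np.array(p["pixels"]),cv2.COLOR_RGB2HSV)
w=proj(p,[.5505,-.2255,.176]);x,y=w.astype(int)
m=cv2.inRange(hsv[y-9:y+10,x-12:x+13],(5,120,100),(25,255,255));b,a=np.nonzero(m)
print("expected locked",w,"if 26mm",proj(p,[.5505,-.2255,.186]),"stripe",len(a),a.mean()+x-12,b.mean()+y-9)
```

```text
11.725 [ 0.55112464 -0.22800381  0.25514518] [-0.63084585  0.54912678  0.14568793] 0.9973432474447801
expected locked [229.70133635 135.40911957] if 26mm [229.61029631 133.40255083] stripe 20 229.6 135.3
```

View pics/c3.png

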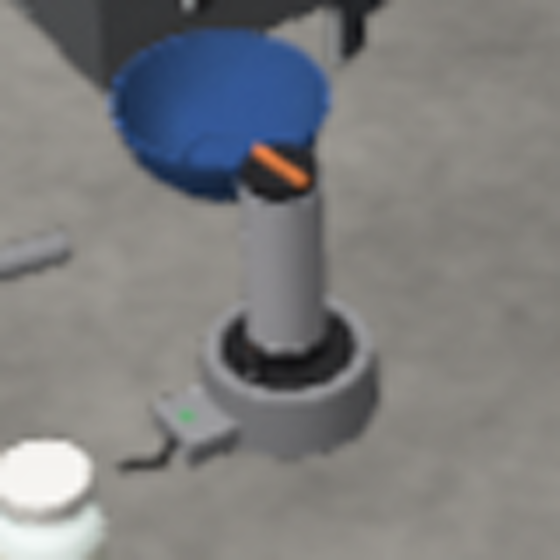

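The picture shows the grinder upright in the dock. Its cap stripe, at about (229.6, 135.3), sits at the height expected when locked, and the gripper is clear of it.

```bash
python3 -c "
from station import bot
print(bot.hand_in())"
```

```text
the job is handed in; nothing more can be done
None
```

The stainless grinder stands upright in its dock, turned to the stop and released. Its measured height matches the locked position, and I handed the job in at about 12 s; the hand-in call returned no verdict.

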